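# Ease open the larger spring-lid wax tin

## Task

Two steel tins with spring lids stand on the waxing bench. Open the larger one: press the grey button on its lid to free the catch, keep a fingertip on the lid and let it come up slowly against your finger instead of flying open, then move away and leave it standing open. Leave the smaller tin shut.

Things in the scene. Friction and masses are not known exactly. Their poses are not given: they have to be found in the camera images.
- wide_tin_lid (a joint): Opening angle (rad) of the larger steel tin's spring lid: 0 shut, stop at 1.3. Button side towards the robot, hinge at the far side. Spring about 4 N up at the button when shut, fading to nothing at 1.2 rad, where the lid stands by itself. Let go shut, it flies up at 4 rad/s, too fast: with a fingertip on its outer face keep it under 1.5 rad/s until 0.8 rad; released after that it finishes gently.
- wide_tin_button_top (a point): Centre of the top of the button in the larger tin's lid, 62 mm above the bench when shut; moves with the lid. Grey plate 36 mm (front to hinge) x 50 mm, 7 mm proud of the flat lid, centre 28 mm behind the lid's front edge. Goes down 5 mm with 1.4 to 2.4 N, a 6 N stop means fully pressed; 4 mm frees the hook, and the stronger lid spring then lifts the lid against the finger as the finger rises.
- wide_tin_hinge (a point): Middle of the larger tin's hinge line, at its far rim 45 mm above the bench, 102 mm horizontally from the button's centre. The hinge line is level and square to the horizontal direction from here to the button; the lid's front edge swings up and back. The tin is fixed to the bench, 130 mm deep from front to hinge, 180 mm wide, 55 mm high with its lid.
- small_tin_lid (a joint): Opening angle (rad) of the lid of the smaller tin (100 mm deep, 110 mm wide, 50 mm high with its lid), built the same way with its own button; 0 shut, with about 0.015 of play. It is to stay shut.
Mind the look-alikes: they are no part of the job. Leave any pink or red look-alike of the part that bears wide_tin_lid alone.

How it is judged:
By the outcome, as a careful person would: the job done as asked, in the order asked, and still so for the second after the job is handed in, with the robot touching nothing.
It also fails if it takes over 38 s, if anything falls off the work surface, if the arm or the gripper's body presses on something with over 40 N, if the wrist force passes 120 N, or if a joint passes its speed limit or range.

## Robot

A 6-joint arm with a two-finger parallel gripper is mounted at the origin on the work surface. World frame = base frame: x ahead of the robot, y to its left, z up, the work surface at z = 0. Lengths are in mm, angles in degrees, forces in N, time in s.
With the tool pointing down it reaches from about 350 to 850 mm from the base axis. Payload 8.1 kg.
Tool frame: the origin (TCP) lies between the finger pads; the fingertips stand 22 mm ahead of it and the grasp point (between the pads) lies 3 mm ahead of it; z points along the fingers, y is the direction in which the jaws open and shut (so a half turn about z gives the same grasp; the last joint's range is limited). The gripper opens to 85 mm and grips with 20 to 120 N. Pads are 22 mm wide; open, the fingers measure 114 mm over their backs; the gripper's body (76 mm by 85 mm) begins 54 mm behind the grasp point. The pads swing forward as they close: fully open they stand 13 mm farther back than shut.
Start: joints at [-79.664, 7.471, 85.268, -0, 87.261, -4.893], TCP at [157.629, -578.929, 253.292] pointing down, gripper open.
Joint ranges: [-169.43, 169.43], [-51.17, 129.36], [1.28, 143.12], [-76.62, 256.62], [0, 156.53], [-152.29, 152.29]. Speed limits (degrees/s): [136.94, 136.94, 159.86, 180, 180, 180].

## Interface

Orientations are given as [roll, pitch, yaw] about the fixed x, y, z axes, in that order (R = Rz(yaw) Ry(pitch) Rx(roll)).
In Python, from bench import r gives the robot as it stands.
- The arm moves only by the tool drive_tool, never from a script. Its argument "moves" is a list of rows, each a list of 2 entries, a list of its own where there are three numbers: the shift along the world's x, y, z in mm, then the turn about the world's z in degrees. A call has exactly 8 rows; each row is the pose to reach, as a shift and turn from the pose commanded when the call began; what a row does not reach only later rows make up. A row lasts 1/12 s, in which the tool goes at most 41.7 mm and 7.16 degrees, less where a joint would pass 70% of its speed; a pose out of reach is approached as far as the arm can. A call with a gripper value outside its range is refused whole. "fingers" is the finger opening in mm, from 0 to 85.4, set as the call begins (left out, the last holds). The fingers move at their own pace and stop on an object; "squeeze" is the grip in N (left out, the last holds). Time passes only in rows, so rows that repeat a pose let the fingers close, or fill a call up. It gives the time, the measured TCP pose, the force and the opening at its end, in the units of the state.
- r.sense(): the state, without advancing time (a new reading comes with each control period).
- r.snapshot(name): name is "scene" or "top" or "wrist"; returns a dict with "pixels" (480x640x3 uint8, red, green, blue), "camera_matrix" (3x3 intrinsics, pixels), "xyz" and "orientation" of the camera in the world. Camera axes: x right, y down, z forward; pixel columns grow to the right and rows downward; lengths in mm; the calibration is good to about 2 mm. A picture is of the moment at which its call begins. There is no depth.
- r.hand_in(): hands the job in, once; it reports no verdict.
The state is a dict: "time": time; "joint_pos": joint angles; "qd": joint speeds; "joint_efforts": joint torques, N m; "tool_pos": TCP position; "tcp_rot": TCP orientation; "ft_force": force on the tool from outside, world axes, zero at the start; "wrist_torque": the same for the moment, N m; "finger_gap": finger opening in mm.
Only numpy, scipy, OpenCV 4.12 (cv2) and the standard library are available. Lean on these libraries where they do the work, as an engineer would, in place of code of your own. Each camera call takes 0.05 s, during which the arm holds its last target.

## Working session

There is one attempt and no reset: what is moved stays moved. The work goes in short steps, Python scripts to look and compute and a tool call to move; the robot and the scene stay as the last step left them, time stands still between calls to the robot, and variables do not carry over. Pictures are saved under pics/ and viewed, and the job is handed in when it is done.

Besides the shell and the picture viewer there is one more tool, called after "Request:" as a command line: name --argument value ..., lists and objects as JSON in quotes. drive_tool: Moves the arm, as the interface text tells. Its arguments: {"type":"object","properties":{"moves":{"type":"array","items":{"type":"array"}},"fingers":{"type":"number"},"squeeze":{"type":"number"}},"required":["moves"]}

```bash
mkdir -p pics; cat > h.py <<'E'
import numpy as np, cv2
from bench import r
def snap(n,f):
    s=r.snapshot(n); cv2.imwrite('pics/'+f+'.png',s['pixels'][:,:,::-1]); np.savez('pics/'+f+'.npz',K=s['camera_matrix'],t=s['xyz'],o=np.array(s['orientation']),p=s['pixels']); return s
E
python3 - <<'E'
from h import *
for n in ('scene','top','wrist'):
    s=snap(n,n+'0'); print(n,s['camera_matrix'],s['xyz'],s['orientation'])
print(r.sense())
E
```

```text
scene [[543.81395227   0.         332.1598968 ]
 [  0.         543.81395227 227.86976995]
 [  0.           0.           1.        ]] [1264.04559218 -369.73415719 1064.7427557 ] [-142.21459814   -0.55727264   73.43610668]
top [[485.17591293   0.         320.51855207]
 [  0.         485.17591293 234.35287543]
 [  0.           0.           1.        ]] [ 428.92733408 -145.99447877  969.79308154] [-174.90450022    0.4163461   -88.57957015]
wrist [[413.34092174   0.         308.89518082]
 [  0.         413.34092174 239.70653489]
 [  0.           0.           1.        ]] [ 235.93968418 -557.88271592  372.63405978] [ 1.61790944e+02  1.04313262e-01 -7.47792162e+01]
{'time': 0.15, 'joint_pos': array([-7.96639200e+01,  7.50627714e+00,  8.53144351e+01,  1.81185720e-03,
        8.72618776e+01, -4.89182926e+00]), 'qd': array([ 0.03061355, -0.08698903, -0.10361859, -0.0364852 , -0.07920723,
       -0.04368808]), 'joint_efforts': array([ 1.00137080e-03, -5.70063150e+01, -5.01158023e+01, -1.60546133e-04,
        9.75906471e-03,  4.42802855e-05]), 'tool_pos': array([ 157.57016359, -578.53815509,  252.47873387]), 'tcp_rot': array([-1.79917865e+02, -8.84589950e-03,  1.52278151e+01]), 'ft_force': array([-0.53293982,  0.33408735,  0.41626593]), 'wrist_torque': array([-0.05929169,  0.02380606,  0.00067024]), 'finger_gap': 85.7889330846924}
```

View pics/scene0.png

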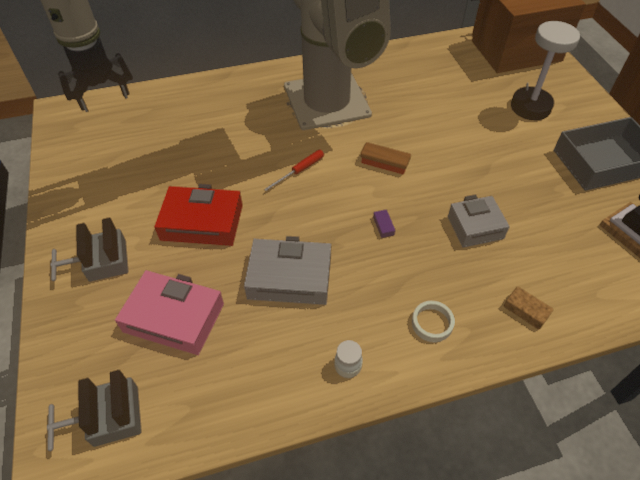

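View pics/top0.png

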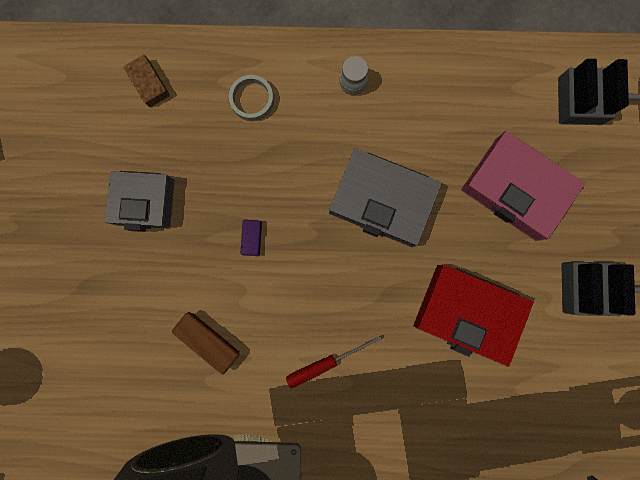

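The top view shows the large grey tin at about (387,197) with its button at (378,213). The small tin is at (140,200), and the red and pink tins are the look-alikes. Next I'll measure the button.

```bash
cat >> h.py <<'E'
from scipy.spatial.transform import Rotation as Ro
def ray(f,uv):
    d=np.load('pics/'+f+'.npz'); R=Ro.from_euler('xyz',d['o'],degrees=True).as_matrix()
    return d['t'],R@np.linalg.inv(d['K'])@np.array([uv[0],uv[1],1.])
def onplane(f,uv,z):
    t,d=ray(f,uv); return t+d*(z-t[2])/d[2]
def pix(f,P):
    d=np.load('pics/'+f+'.npz'); R=Ro.from_euler('xyz',d['o'],degrees=True).as_matrix()
    q=d['K']@(R.T@(np.array(P)-d['t'])); return q[:2]/q[2]
def tri(f1,a,f2,b):
    t1,d1=ray(f1,a);t2,d2=ray(f2,b)
    s=np.linalg.lstsq(np.c_[d1,-d2],t2-t1,rcond=None)[0]
    p,q=t1+s[0]*d1,t2+s[1]*d2; return (p+q)/2,np.linalg.norm(p-q)
E
python3 - <<'E'
from h import *
a=cv2.imread('pics/top0.png')[140:260,320:455]; b=cv2.imread('pics/scene0.png')[225:310,235:345]
A=cv2.resize(a,None,fx=4,fy=4,interpolation=cv2.INTER_CUBIC);B=cv2.resize(b,None,fx=5,fy=5,interpolation=cv2.INTER_CUBIC)
cv2.imwrite('pics/a.png',A);cv2.imwrite('pics/b.png',B)
E
```

```text
(no output)
```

View pics/a.png

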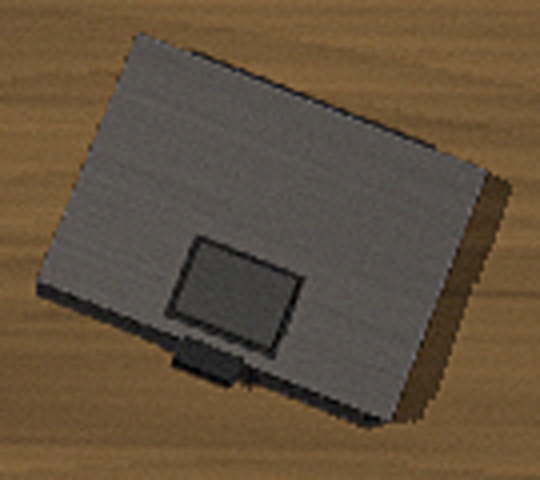

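View pics/b.png

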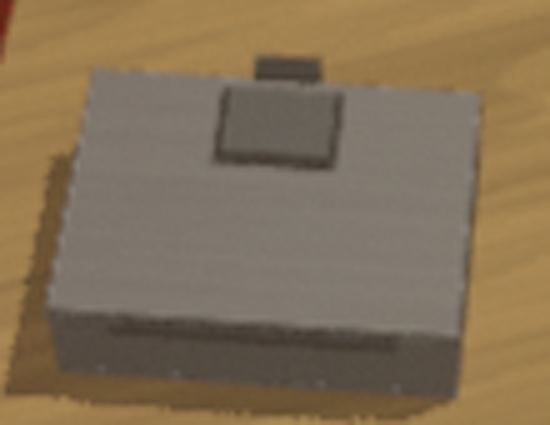

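```bash
python3 - <<'E'
from h import *
T=lambda p:((p[0]+.5)/4-.5+320,(p[1]+.5)/4-.5+140)
S=lambda p:((p[0]+.5)/5-.5+235,(p[1]+.5)/5-.5+225)
tl=[(139,36),(488,175),(390,418),(40,283)]  # farL? etc
tb=[(201,241),(301,280),(272,351),(171,312)]
sl=[(50,310),(457,335),(482,93),(93,70)]
sb=[(213,158),(333,165),(343,95),(222,88)]
for nm,t,s,z in (('lid',tl,sl,55),('btn',tb,sb,62)):
    P=[onplane('top0',T(p),z) for p in t];Q=[onplane('scene0',S(p),z) for p in s]
    for W in (P,Q):
        W=np.array(W);print(nm,W.round(1).tolist(),'c',W.mean(0).round(1),'sides',np.linalg.norm(W-np.roll(W,-1,0),axis=1).round(1))
    u,v=np.mean([T(p) for p in t],0),np.mean([S(p) for p in s],0)
    print('tri',tri('top0',u,'scene0',v))
E
```

```text
lid [[677.3, -198.3, 55.0], [613.5, -365.8, 55.0], [496.2, -320.0, 55.0], [556.5, -153.5, 55.0]] c [ 585.9 -259.4   55. ] sides [179.3 125.9 177.1 128.8]
lid [[618.0, -365.0, 55.0], [679.2, -199.4, 55.0], [558.5, -152.4, 55.0], [495.8, -321.3, 55.0]] c [ 587.9 -259.5   55. ] sides [176.6 129.6 180.1 129.7]
tri (array([ 586.39169731, -259.88074534,   49.86367762]), np.float64(0.7587920155196763))
btn [[577.3, -229.0, 62.0], [559.9, -276.4, 62.0], [525.9, -263.1, 62.0], [543.2, -215.4, 62.0]] c [ 551.6 -246.    62. ] sides [50.5 36.4 50.8 36.7]
btn [[564.4, -279.9, 62.0], [583.1, -229.3, 62.0], [546.8, -215.1, 62.0], [527.6, -267.2, 62.0]] c [ 555.5 -247.9   62. ] sides [54.  38.9 55.5 38.9]
tri (array([ 552.12800285, -246.93084691,   56.83185623]), np.float64(0.7743896671422178))
```

Request:
drive_tool --moves '[[[15, 12, 0], -3], [[40, 33, 0], -7], [[66, 55, 0], -12], [[92, 77, 0], -17], [[118, 99, 0], -22], [[144, 121, 0], -27], [[170, 143, 0], -32], [[196, 165, 0], -36]]' --fingers 0

```text
time: 0.82
tool_pos: [354.6, -412.5, 253.0]
tcp_rot: [-180.0, 0.0, -21.0]
ft_force: [-0.1, -0.0, 0.1]
finger_gap: 0.1
```

Request:
drive_tool --moves '[[[26, 22, 0], 0], [[52, 44, 0], 0], [[78, 66, 0], 0], [[104, 88, -10], 0], [[130, 110, -30], 0], [[156, 132, -55], 0], [[184, 154, -80], 0], [[198, 167, -105], 0]]'

```text
time: 1.48
tool_pos: [554.0, -244.7, 147.7]
tcp_rot: [-180.0, -0.1, -20.7]
ft_force: [0.8, -0.2, -0.2]
finger_gap: -0.1
```

```bash
python3 - <<'E'
from h import *
s=snap('scene','scene1'); snap('wrist','wrist1'); snap('top','top1')
st=r.sense(); print(st['time'],st['tool_pos'],st['tcp_rot'],st['ft_force'])
p=cv2.imread('pics/scene1.png')[150:330,200:380]; w=cv2.imread('pics/wrist1.png')
cv2.imwrite('pics/c1.png',np.hstack([cv2.resize(p,(400,400)),cv2.resize(w,(400,300))[:].copy() if 0 else cv2.copyMakeBorder(cv2.resize(w,(400,300)),0,100,0,0,0)]))
for P in ((552,-246.5,62),): print(pix('wrist1',P),pix('scene1',P))
print(pix('scene1',st['tool_pos']-[0,0,22]),pix('wrist1',st['tool_pos']-[0,0,22]))
E
```

```text
1.6333 [ 550.55950502 -244.37995133  144.57911893] [-179.94488108    0.37062523  -20.60403196] [-0.05982146  0.22531964  0.10344499]
[320.02776973 265.06253995] [290.37574091 248.49245023]
[289.74534422 231.55357899] [319.63925086 330.35403871]
```

View pics/c1.png

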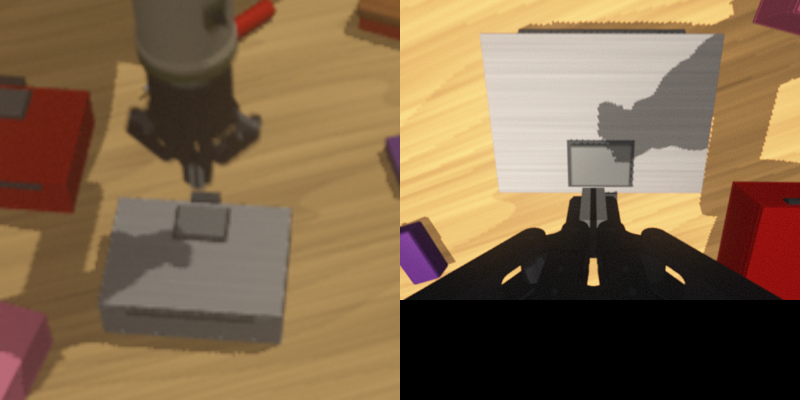

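View pics/wrist1.png

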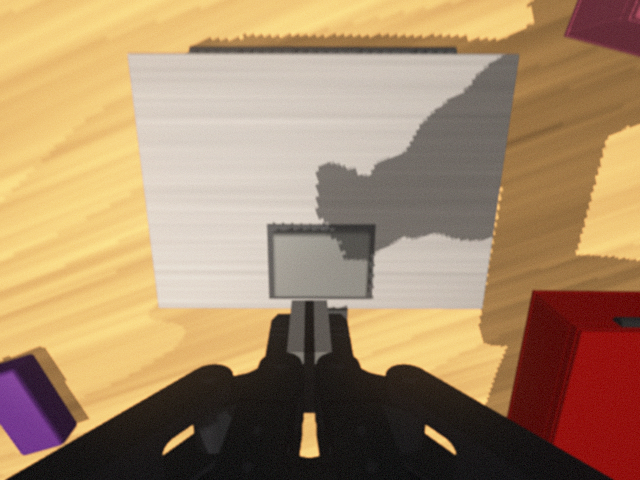

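The tip sits in front of the button. The wrist view has it at (309,305–330) and the button at (321,262), but the arm was still settling. I'll lower it and look again at rest.

Request:
drive_tool --moves '[[[0, 0, -8], 0], [[0, 0, -18], 0], [[0, 0, -28], 0], [[0, 0, -38], 0], [[0, 0, -46], 0], [[0, 0, -50], 0], [[0, 0, -50], 0], [[0, 0, -50], 0]]'

```text
time: 2.3
tool_pos: [551.4, -247.0, 98.1]
tcp_rot: [-180.0, 0.0, -20.8]
ft_force: [0.6, -0.9, 1.7]
finger_gap: 0.0
```

```bash
python3 - <<'E'
from h import *
st=r.sense();snap('wrist','wrist2');snap('scene','scene2');
print(st['time'],st['tool_pos'],st['tcp_rot'],st['ft_force'])
tip=st['tool_pos']-[0,0,22]
for P in ((552,-246.5,62),tip): print(pix('wrist2',P),pix('scene2',P))
p=cv2.imread('pics/scene2.png')[200:310,235:345]; cv2.imwrite('pics/c2.png',cv2.resize(p,(550,550),interpolation=cv2.INTER_CUBIC))
E
```

```text
2.3 [ 551.41540489 -246.99303926   98.06354991] [-1.79994366e+02  2.89332333e-02 -2.07861114e+01] [ 0.58523186 -0.94816174  1.65846208]
[307.47041388 306.05103221] [290.37574091 248.49245023]
[309.07086208 323.76587521] [289.78008162 244.68766338]
```

View pics/wrist2.png

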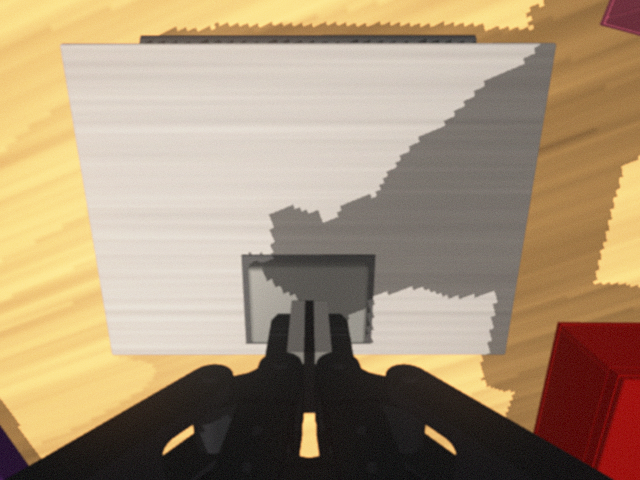

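View pics/c2.png

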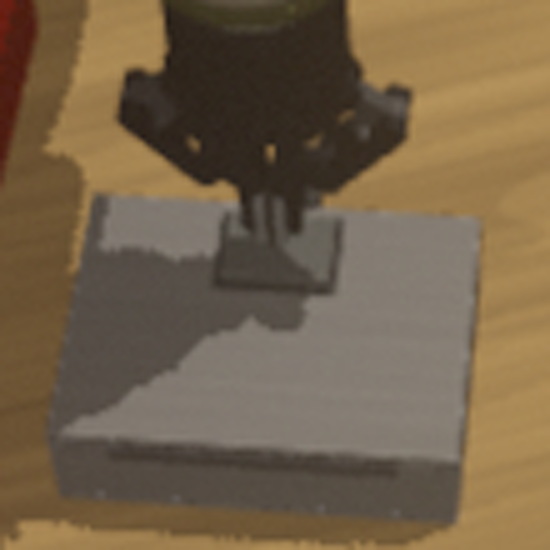

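At rest the tip is laterally centred on the button (309 against 309 px) and within about 2 mm front to back. Now I'll press gently.

Request:
drive_tool --moves '[[[1, 0, -4], 0], [[1, 0, -8], 0], [[1, 0, -11], 0], [[1, 0, -13], 0], [[1, 0, -14], 0], [[1, 0, -15], 0], [[1, 0, -15], 0], [[1, 0, -15], 0]]'

```text
time: 3.07
tool_pos: [552.7, -246.9, 83.3]
tcp_rot: [-180.0, -0.0, -20.8]
ft_force: [-0.5, 0.4, 1.5]
finger_gap: 0.1
```

Request:
drive_tool --moves '[[[0, 0, -0.5], 0], [[0, 0, -1], 0], [[0, 0, -1.5], 0], [[0, 0, -2], 0], [[0, 0, -2.3], 0], [[0, 0, -2.5], 0], [[0, 0, -2.5], 0], [[0, 0, -2.5], 0]]'

```text
time: 3.73
tool_pos: [552.8, -247.0, 81.0]
tcp_rot: [180.0, -0.0, -20.8]
ft_force: [-0.1, 0.1, 3.8]
finger_gap: 0.1
```

Request:
drive_tool --moves '[[[0, 0, -0.3], 0], [[0, 0, -0.6], 0], [[0, 0, -0.9], 0], [[0, 0, -1.2], 0], [[0, 0, -1.5], 0], [[0, 0, -1.5], 0], [[0, 0, -1.5], 0], [[0, 0, -1.5], 0]]'

```text
time: 4.4
tool_pos: [552.6, -246.9, 79.3]
tcp_rot: [180.0, 0.0, -20.8]
ft_force: [0.4, 0.9, 3.4]
finger_gap: -0.2
```

Request:
drive_tool --moves '[[[0, 0, -0.3], 0], [[0, 0, -0.6], 0], [[0, 0, -0.9], 0], [[0, 0, -1.2], 0], [[0, 0, -1.2], 0], [[0, 0, -1.2], 0], [[0, 0, -1.2], 0], [[0, 0, -1.2], 0]]'

```text
time: 5.07
tool_pos: [552.7, -247.0, 78.9]
tcp_rot: [180.0, -0.0, -20.8]
ft_force: [-2.9, 2.2, 10.6]
finger_gap: 0.1
```

```bash
python3 - <<'E'
import numpy as np
a=112.3;h=12.;e=np.array([.936,-.352])
def off(t): # tcp position
    s=a*np.cos(t)-h*np.sin(t)-a; z=79.1+a*np.sin(t)+h*np.cos(t)-h
    return np.r_[-s*e,z]
th=np.r_[0,np.cumsum([0,.01,.015,.02,.025,.03,.03,.03]),]
th=np.r_[th,th[-1]+.034*np.arange(1,33)]
prev=np.r_[0,0,78.1]
for c in range(5):
    b=prev
    print([[[*(off(t)-b).round(1).tolist()],0] for t in th[1+8*c:9+8*c]],th[8+8*c])
    prev=off(th[8+8*c]).round(1)
E
```

```text
[[[-0.0, 0.0, 1.0], 0], [[0.1, -0.0, 2.1], 0], [[0.3, -0.1, 3.8], 0], [[0.6, -0.2, 6.0], 0], [[1.0, -0.4, 8.8], 0], [[1.6, -0.6, 12.2], 0], [[2.3, -0.9, 15.5], 0], [[3.1, -1.2, 18.7], 0]] 0.16
[[[1.0, -0.4, 3.7], 0], [[2.2, -0.8, 7.4], 0], [[3.4, -1.2, 11.0], 0], [[4.7, -1.8, 14.5], 0], [[6.2, -2.3, 18.0], 0], [[7.8, -2.9, 21.5], 0], [[9.5, -3.5, 24.9], 0], [[11.3, -4.2, 28.2], 0]] 0.43200000000000005
[[[1.9, -0.7, 3.3], 0], [[3.9, -1.5, 6.5], 0], [[6.0, -2.3, 9.6], 0], [[8.1, -3.1, 12.6], 0], [[10.4, -3.9, 15.6], 0], [[12.8, -4.8, 18.5], 0], [[15.3, -5.8, 21.2], 0], [[17.9, -6.7, 23.9], 0]] 0.7040000000000001
[[[2.6, -1.0, 2.6], 0], [[5.3, -2.1, 5.1], 0], [[8.1, -3.1, 7.5], 0], [[11.0, -4.2, 9.8], 0], [[14.0, -5.3, 12.0], 0], [[17.0, -6.4, 14.1], 0], [[20.1, -7.6, 16.1], 0], [[23.2, -8.8, 17.9], 0]] 0.9760000000000001
[[[3.2, -1.2, 1.8], 0], [[6.5, -2.4, 3.4], 0], [[9.8, -3.6, 4.9], 0], [[13.1, -4.9, 6.3], 0], [[16.5, -6.2, 7.6], 0], [[20.0, -7.5, 8.7], 0], [[23.4, -8.8, 9.7], 0], [[26.9, -10.1, 10.6], 0]] 1.248
```

Request:
drive_tool --moves '[[[0, 0, 1], 0], [[0.1, 0, 2.1], 0], [[0.3, -0.1, 3.8], 0], [[0.6, -0.2, 6], 0], [[1, -0.4, 8.8], 0], [[1.6, -0.6, 12.2], 0], [[2.3, -0.9, 15.5], 0], [[3.1, -1.2, 18.7], 0]]'

```text
time: 5.73
tool_pos: [556.0, -248.2, 97.3]
tcp_rot: [-180.0, -0.0, -20.8]
ft_force: [1.3, -0.8, 2.9]
finger_gap: -0.5
```

```bash
python3 - <<'E'
from h import *
s=snap('scene','scene3'); st=r.sense(); print(st['time'],st['tool_pos'],st['ft_force'])
p=cv2.imread('pics/scene3.png')[180:310,225:355]; cv2.imwrite('pics/c3.png',cv2.resize(p,(550,550),interpolation=cv2.INTER_CUBIC))
E
```

```text
5.7833 [ 556.31063155 -248.3843871    98.02214841] [-0.49755756  2.46990596  4.73908463]
```

View pics/c3.png

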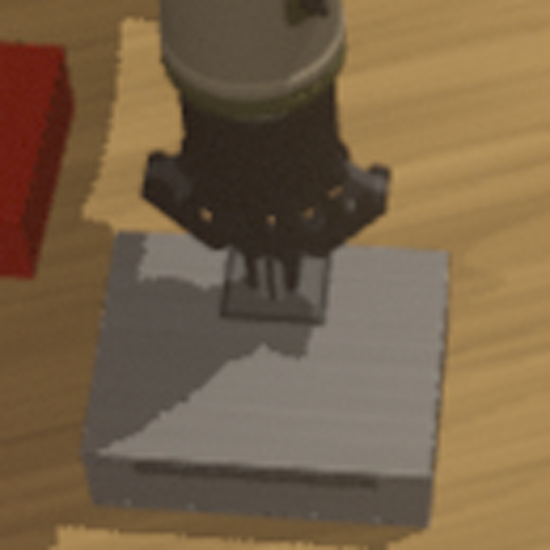

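The lid is rising with the finger: the button stays under the tip and the contact force is about 3–4 N. I'll carry on along the arc.

Request:
drive_tool --moves '[[[1, -0.4, 3.7], 0], [[2.2, -0.8, 7.4], 0], [[3.4, -1.2, 11], 0], [[4.7, -1.8, 14.5], 0], [[6.2, -2.3, 18], 0], [[7.8, -2.9, 21.5], 0], [[9.5, -3.5, 24.9], 0], [[11.3, -4.2, 28.2], 0]]'

```text
time: 6.45
tool_pos: [567.2, -252.4, 125.3]
tcp_rot: [180.0, 0.0, -20.8]
ft_force: [0.6, -0.3, 1.9]
finger_gap: 0.2
```

```bash
python3 - <<'E'
from h import *
s=snap('scene','scene4'); st=r.sense(); print(st['time'],st['tool_pos'],st['ft_force'])
p=cv2.imread('pics/scene4.png')[150:310,215:375]; cv2.imwrite('pics/c4.png',cv2.resize(p,(550,550),interpolation=cv2.INTER_CUBIC))
E
```

```text
6.5 [ 567.74851361 -252.6675174   126.13888453] [1.29277682 0.20662642 1.97045697]
```

View pics/c4.png

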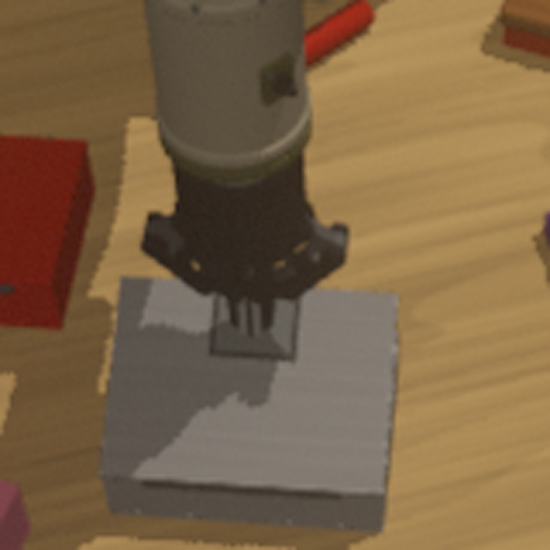

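The lid is clearly up at about 0.4 rad, with the tip still on the button at around 2 N.

Request:
drive_tool --moves '[[[1.9, -0.7, 3.3], 0], [[3.9, -1.5, 6.5], 0], [[6, -2.3, 9.6], 0], [[8.1, -3.1, 12.6], 0], [[10.4, -3.9, 15.6], 0], [[12.8, -4.8, 18.5], 0], [[15.3, -5.8, 21.2], 0], [[17.9, -6.7, 23.9], 0]]'

```text
time: 7.17
tool_pos: [585.1, -259.1, 149.0]
tcp_rot: [-180.0, 0.0, -20.8]
ft_force: [0.8, -0.6, 0.5]
finger_gap: -0.2
```

Request:
drive_tool --moves '[[[2.6, -1, 2.6], 0], [[5.3, -2.1, 5.1], 0], [[8.1, -3.1, 7.5], 0], [[11, -4.2, 9.8], 0], [[14, -5.3, 12], 0], [[17, -6.4, 14.1], 0], [[20.1, -7.6, 16.1], 0], [[23.2, -8.8, 17.9], 0]]'

```text
time: 7.83
tool_pos: [608.4, -267.9, 166.9]
tcp_rot: [-180.0, 0.0, -20.8]
ft_force: [0.8, -0.7, -0.5]
finger_gap: 0.2
```

```bash
python3 - <<'E'
from h import *
s=snap('scene','scene5'); snap('top','top5'); st=r.sense(); print(st['time'],st['tool_pos'],st['ft_force'])
p=cv2.imread('pics/scene5.png')[150:310,215:375]; q=cv2.imread('pics/top5.png')[120:280,300:460];cv2.imwrite('pics/c5.png',np.hstack([cv2.resize(x,(400,400),interpolation=cv2.INTER_CUBIC) for x in (p,q)]))
E
```

```text
7.9333 [ 608.7369813  -268.07953584  167.23180828] [-0.44176579 -0.62210159  0.33392861]
```

View pics/c5.png

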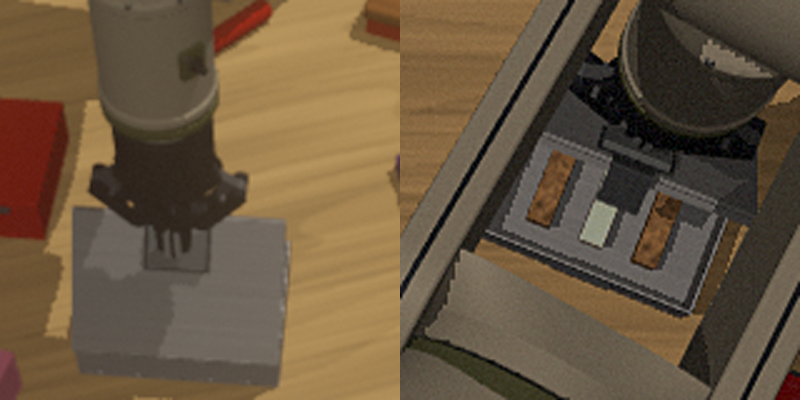

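The lid is well up, with an estimated 0.9–1.0 rad. I'll follow the arc until it stands by itself, then move away.

Request:
drive_tool --moves '[[[3.2, -1.2, 1.8], 0], [[6.5, -2.4, 3.4], 0], [[9.8, -3.6, 4.9], 0], [[13.1, -4.9, 6.3], 0], [[16.5, -6.2, 7.6], 0], [[20, -7.5, 8.7], 0], [[23.4, -8.8, 10], 0], [[28, -10.5, 12], 0]]'

```text
time: 8.6
tool_pos: [636.3, -278.4, 178.7]
tcp_rot: [-180.0, 0.0, -20.8]
ft_force: [-0.3, -0.8, -0.1]
finger_gap: -0.2
```

```bash
python3 - <<'E'
from h import *
s=snap('scene','scene6'); st=r.sense(); print(st['time'],st['tool_pos'],st['ft_force'])
p=cv2.imread('pics/scene6.png')[130:310,200:380]; cv2.imwrite('pics/c6.png',cv2.resize(p,(550,550),interpolation=cv2.INTER_CUBIC))
E
```

```text
8.65 [ 637.14230167 -278.73751112  179.32983476] [0.88689055 0.25074653 0.08690067]
```

View pics/c6.png

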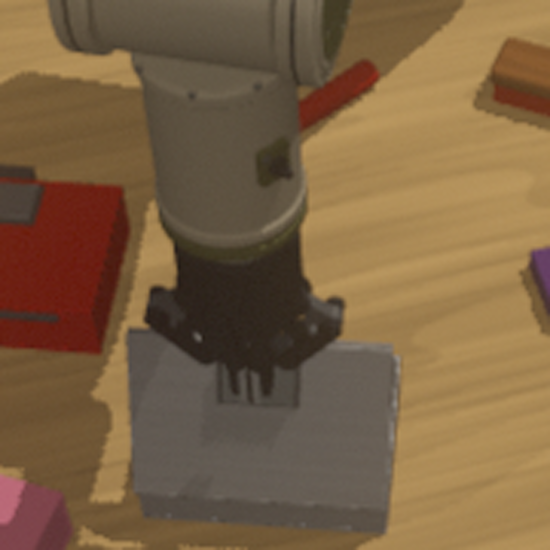

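Request:
drive_tool --moves '[[[8, -3, 3], 0], [[16, -6, 8], 0], [[22, -8, 20], 0], [[24, -9, 40], 0], [[24, -9, 62], 0], [[24, -9, 85], 0], [[24, -9, 105], 0], [[24, -9, 115], 0]]'

```text
time: 9.32
tool_pos: [661.1, -287.8, 297.7]
tcp_rot: [180.0, -0.3, -20.8]
ft_force: [0.0, 0.1, -0.6]
finger_gap: -0.1
```

Request:
drive_tool --moves '[[[-5, 20, 0], 0], [[-20, 50, 0], 0], [[-35, 80, 0], 0], [[-50, 110, 0], 0], [[-65, 140, 0], 0], [[-80, 170, 0], 0], [[-90, 190, 0], 0], [[-90, 190, 0], 0]]'

```text
time: 9.98
tool_pos: [568.8, -93.5, 293.8]
tcp_rot: [-179.9, 0.1, -20.6]
ft_force: [0.1, 0.2, 0.5]
finger_gap: -0.2
```

```bash
python3 - <<'E'
from h import *
s=snap('scene','scene7');snap('top','top7'); st=r.sense(); print(st['time'],st['tool_pos'],st['ft_force'])
E
```

```text
10.0833 [570.05126487 -96.74452018 293.78638646] [ 0.08999792  0.27395405 -0.23188797]
```

View pics/scene7.png

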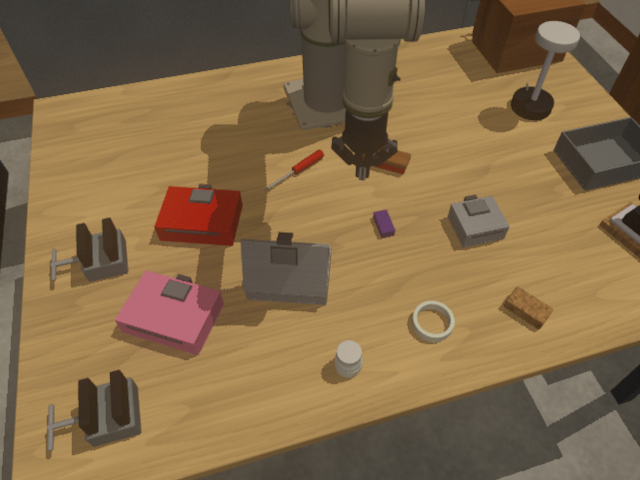

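View pics/top7.png

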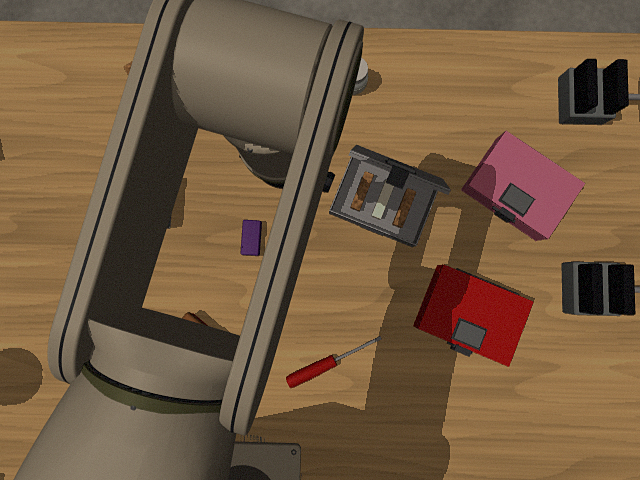

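The larger tin stands open: the top view shows its contents at (385,197), and the scene view shows the lid upright at (286,255). The small tin at (478,220) is shut. I'll check the lid angle and then hand in.

```bash
python3 - <<'E'
from h import *
e=np.array([.936,-.352]);n=np.array([.352,.936]);H=np.array([647.5,-282.4])
for t in (.9,1.0,1.1,1.15,1.2,1.25,1.3):
    s=130*np.cos(t)-10*np.sin(t);z=45+130*np.sin(t)+10*np.cos(t)
    print(t,[pix('scene7',[*(H-s*e+k*90*n),z]).round(0).tolist() for k in(-1,1)],[pix('top7',[*(H-s*e+k*90*n),z]).round(0).tolist() for k in(-1,1)])
d=np.abs(np.load('pics/scene7.npz')['p'].astype(int)-np.load('pics/scene0.npz')['p'])[190:250,445:512]
print('small tin diff',d.mean(),d.max())
r.hand_in()
E
```

```text
0.9 [[244.0, 232.0], [329.0, 237.0]] [[441.0, 210.0], [342.0, 171.0]]
1.0 [[243.0, 234.0], [329.0, 239.0]] [[444.0, 204.0], [345.0, 164.0]]
1.1 [[241.0, 237.0], [329.0, 242.0]] [[447.0, 197.0], [347.0, 157.0]]
1.15 [[241.0, 239.0], [328.0, 244.0]] [[449.0, 193.0], [349.0, 154.0]]
1.2 [[240.0, 240.0], [328.0, 246.0]] [[451.0, 189.0], [350.0, 150.0]]
1.25 [[239.0, 242.0], [328.0, 248.0]] [[452.0, 186.0], [352.0, 146.0]]
1.3 [[239.0, 245.0], [328.0, 250.0]] [[454.0, 182.0], [353.0, 143.0]]
small tin diff 5.376533996683251 10
the job is handed in; nothing more can be done
```

The larger steel tin is open and standing by itself, and I handed the job in at about 10 s of the 38 s allowed. No verdict was reported.

- **Opening:** I pressed the grey button to its stop, where the force read about 10.6 N. The lid then came up against the fingertip at a planned 0.4 rad/s or so. I followed it until its spring had faded, then moved the arm clear.
- **Lid angle:** Comparing the lid's edge in both camera views with the tin's geometry puts it at about 1.15–1.2 rad.
- **Contact:** The last force readings were near zero, so the robot was touching nothing.
- **Other tins:** The smaller tin looks the same in the scene view as at the start, with only noise-level pixel differences (at most 10 of 255). The arm stayed clear of the red and pink tins.
- **Measurement differences:** The cameras disagreed by 2–4 mm on the button's position and about 5 mm on its height. I used the stated 62 mm height, and the contact height agreed with it.
- **Not measured directly:** I didn't measure the lid's speed. The fingertip force dropped below the force reading's noise (about 1 N) in the last part of the opening, roughly from 0.7 rad on. For that stretch, contact is judged from the pictures.

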